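# Dock the tablet and hold the cable box open for plugging in

## Task

Take the tablet out of the wooden block and slide it, still standing on the same long edge, into the slot of the aluminium stand, about centred and fully home, and let go of it. Then lift the cable box's lid with the gripper's fingers and hold it open at 60 degrees, so that I can plug the charger in: finish while still holding the lid there, because it falls shut when let go. Leave everything else on the desk where it stands.

Things in the scene. Friction and masses are not known exactly. Their poses are not given: they have to be found in the camera images.
- tablet: small grey tablet computer with a dark screen on its -y face: a rigid slab 165 (x) x 10 (y) x 120 (z) mm, 0.26 kg or so, standing on a long edge with its z axis up, in one of the two grooves of the wooden block; origin: centre of its lower long edge. Its upper 80 mm are free to be gripped across the 10 mm
- sorter: fixed dark wooden desk block, 150 (x) x 130 (y) x 52 (z) mm, with two loose grooves along its x, 15 mm wide, 40 mm deep (groove floor 12 mm above the desk), centred at y = -30 and +30 mm; one holds the tablet, the other the notebook, which is drawn at random; origin: centre of its underside
- stand: fixed low aluminium tablet stand: base 150 (x) x 76 (y) x 10 (z) mm with two upright cheeks 120 mm long (x) that leave a slot along x between them, open at both ends and at the top; origin: centre of its underside
- stand_slot (a point): centre of the floor of the stand's slot, 10 mm above the desk; axes as the stand's: x along the slot, y across it, z up. The slot is 12 mm wide up to 31 mm above its floor, then flares to a 22 mm wide mouth about 37 mm above the floor. A tablet fully home has its origin within 3.5 mm of this height
- cable_box: fixed white plastic cable box, 135 (x) x 240 (y) x 115 (z) mm, open inside, with a power strip in it and a hinged wooden lid on top; origin: centre of its underside; its front (where the lid's finger tab sticks out) faces its own -x
- lid_hinge (a point): middle of the lid's hinge line, on the far (+x) top edge of the cable box, 117 mm above the desk; axes as the cable box's. The hinge line runs along y
- lid_angle (a joint): opening angle of the lid in rad: 0 shut and level, 1.047 = 60 degrees, stop at 1.4; the front edge rises and swings back towards +x of the box. A light spring and its weight (about 0.2 kg) shut the lid from any angle; about 1 to 2 N at the tab holds it
- lid: the lid itself with its tab: light wooden board 140 mm from hinge to front edge, 244 mm wide, 8 mm thick, and in the middle of the front edge a finger tab 30 mm wide (y) and 10 mm thick that sticks out a further 36 mm and has free space under and beside it; origin: middle of the hinge line; with the lid shut its x, y, z run as the cable box's, and it turns with the lid
- lid_tab (a point): grip point in the middle of the tab's thickness and width, 166 mm from the hinge, 26 mm out from the lid's front edge and 10 mm short of the tab's end; 119 mm above the desk when shut; turns with the lid
- notebook: slim clothbound notebook, 147 x 12 x 100 mm, standing on its long edge in the other groove of the wooden block; origin: centre of its underside
- mug: white mug, 80 mm across, 92 mm tall, with a handle; origin: centre of its underside
- stapler: black desk stapler, 36 x 135 x 46 mm; origin: centre of its underside
- hourglass: hourglass in a wooden frame, 80 mm across, 150 mm tall; origin: centre of its underside
- pen_cup: dark metal pen cup, 76 mm across, 95 mm tall, pens up to 160 mm; origin: centre of its underside
- books: two closed books lying one on the other, 112 x 178 x 46 mm; origin: centre of their underside
Mind the look-alikes: they are no part of the job. What is shaped like the tablet but green is not meant.

How it is judged (in metres and radians):
On the way:
1. the tablet stands fully home in the stand's slot, about centred, and has been let go (x of tablet in the frame of stand_slot between -0.025 and 0.025 m and y of tablet in the frame of stand_slot between -0.005 and 0.005 m and z of tablet in the frame of stand_slot between -0.003 and 0.0035 m and angle between the z axis of tablet and the z axis of stand_slot, either way round below 0.1 rad and angle between the x axis of tablet and the x axis of stand_slot, either way round below 0.1 rad and linear speed of tablet below 0.02 m/s and contact force between tablet and the arm below 0.05 N and contact force between tablet and the fingers below 0.05 N), for 0.3 s.
At the end, for the whole second after the job is handed in: The tablet stands in the stand's slot, on its floor (lower edge within 3.5 mm), within 25 mm of the middle along the slot, upright and in line within 0.1 rad, at rest and untouched by the robot; the lid is at 60 degrees within 8 degrees, still, and carried by the gripper's fingers alone (all of step 1 and value of joint lid_angle between 0.9076 and 1.1868 rad and velocity of joint lid_angle between -0.05 and 0.05 rad/s and contact force between lid and the fingers above 0.3 N and contact force between lid and tablet below 0.05 N); the arm keeps its last pose, push and grip.
It fails at once if one of the other things on the desk was moved by more than 30 mm (distance of any of notebook, mug, stapler, hourglass, pen_cup, books from where it was at the start of the episode above 0.03 m).
It also fails if it takes over 64 s, if anything falls off the work surface, if the arm or the gripper's body presses on something with over 40 N, if the wrist force passes 120 N, or if a joint passes its speed limit or range.

## Robot

A 6-joint arm with a two-finger parallel gripper is mounted at the origin on the work surface. World frame = base frame: x ahead of the robot, y to its left, z up, the work surface at z = 0. Lengths are in mm, angles in degrees, forces in N, time in s.
With the tool pointing down it reaches from about 300 to 850 mm from the base axis. Payload 4.2 kg.
Tool frame: the origin (TCP) lies midway between the tips of the shut fingers; the grasp point (between the pads) lies 19 mm behind it; z points along the fingers, y is the line along which they close (so a half turn about z gives the same grasp; the last joint's range is limited). The gripper opens to 91 mm and grips with 3 to 60 N. Pads are 32 mm wide; open, the fingers measure 118 mm over their backs; the gripper's body (76 mm by 178 mm) begins 60 mm behind the grasp point.
Start: joints at [62.452, 18.312, 89.639, -0, 72.044, -1.146], TCP at [255.687, 515.041, 213.976] pointing down, gripper open.
Joint ranges: [-177.97, 177.97], [-48.28, 115.42], [12.27, 149.76], [-77.06, 257.06], [2.81, 150.46], [-146.56, 146.56]. Speed limits (degrees/s): [147.25, 147.25, 180, 180, 180, 180].

## Interface

Orientations are given as [roll, pitch, yaw] about the fixed x, y, z axes, in that order (R = Rz(yaw) Ry(pitch) Rx(roll)).
In Python, from workcell import env gives the robot as it stands.
- The arm moves only by the tool send_rows, never from a script. Its argument "steps" is a list that holds one entry, the list of rows, each a list of 5 numbers: the shift along the tool's x, y, z scaled (see below), then the turn about the tool's z scaled (see below), then the opening, from 0 (shut) to 1 (fully open). In form: [[[dx, dy, dz, yaw, fingers], ...]]. A call has 1 to 5 rows; each row shifts and turns the commanded pose from where the row before left it, along the tool's axes as they then stand; what a row does not reach is not made up. The controller multiplies each number of a shift by 0.04 m and each number of a turn by 0.12 rad. A row lasts 1/12 s, in which the tool goes at most 41.7 mm and 7.16 degrees, less where a joint would pass 70% of its speed; a pose out of reach is approached as far as the arm can. A call with a number of a shift or a turn outside -1 to 1 is refused whole. A call with a gripper value outside its range is refused whole. The fingers move at their own pace and stop on an object; "squeeze" is the grip in N (left out, the last holds). Time passes only in rows, so rows that do not move let the fingers close. It gives the time, the measured TCP pose, the force, the opening and the grip force at its end, in the units of the state.
- env.state(): the state, without advancing time (a new reading comes with each control period).
- env.grab_frame(name): name is "scene" or "side" or "wrist"; returns a dict with "pixels" (420x560x3 uint8, red, green, blue), "depth" (420x560 float32, mm along the optical axis (not along the pixel's ray), 0 where there is no reading), "intrinsics" (3x3 intrinsics, pixels), "dist" ([k1, k2, p1, p2, k3] as OpenCV has them; the pictures are not rectified), "cam_to_world" (4x4, takes a point from camera to world coordinates). Camera axes: x right, y down, z forward; pixel columns grow to the right and rows downward; lengths in mm; the calibration is good to about 2 mm. A picture is of the moment at which its call begins.
- env.job_done(): hands the job in; it is judged then, once.
The state is a dict: "time_s": time; "qpos": joint angles; "qvel": joint speeds; "effort": joint torques, N m; "ee_pos": TCP position; "ee_rot": TCP orientation; "force": force on the tool from outside, world axes, zero at the start; "torque": the same for the moment, N m; "gripper_width": finger opening in mm; "gripper_force": force on a finger pad.
Only numpy, scipy, OpenCV 4.12 (cv2) and the standard library are available. Lean on these libraries where they do the work, as an engineer would, in place of code of your own. Each camera call takes 0.05 s, during which the arm holds its last target. There are 200 camera calls.

## Working session

There is one attempt and no reset: what is moved stays moved. The work goes in short steps, Python scripts to look and compute and a tool call to move; the robot and the scene stay as the last step left them, time stands still between calls to the robot, and variables do not carry over. Pictures are saved under pics/ and viewed, at most 10 in all, crops included, and the job is handed in when it is done.

Besides the shell and the picture viewer there is one more tool, called by a JSON object that holds its "fn" and its "kwargs", one argument or row to a line. send_rows: Moves the arm, as the interface text tells. Shifts and turns lie within -1 to 1; 1 stands for 0.04 m of shift or 0.12 rad of turn. Its arguments: {"type":"object","properties":{"steps":{"type":"array"},"squeeze":{"type":"number"}},"required":["steps"]}

```bash
mkdir -p pics; ls
cat > h.py <<'E'
import numpy as np, cv2
from workcell import env
def grab(n):
    f=env.grab_frame(n); np.savez(f'{n}.npz',**f); return f
def cloud(f):
    K=np.array(f['intrinsics'],float);d=np.array(f['dist'],float);T=np.array(f['cam_to_world'])
    h,w=f['depth'].shape
    u,v=np.meshgrid(np.arange(w),np.arange(h))
    p=cv2.undistortPoints(np.stack([u,v],-1).reshape(-1,1,2).astype(np.float64),K,d).reshape(h,w,2)
    z=f['depth'][...,None].astype(float)
    P=np.concatenate([p*z,z],-1)@T[:3,:3].T+T[:3,3]
    P[f['depth']<=0]=np.nan
    return P
E
python3 - <<'E'
from h import *
a=grab('scene');b=grab('side')
for n,f in(('scene',a),('side',b)):
    cv2.imwrite(f'pics/{n}1.png',f['pixels'][...,::-1]); print(np.array(f['cam_to_world']).round(2).tolist())
print(env.state())
E
```

```text
pics
[[-0.37, 0.62, -0.69, 1622.85], [0.93, 0.25, -0.27, 374.41], [0.0, -0.74, -0.67, 1181.58], [0.0, 0.0, 0.0, 1.0]]
[[0.94, -0.25, 0.23, 292.97], [-0.34, -0.68, 0.65, -731.43], [-0.0, -0.69, -0.73, 828.56], [0.0, 0.0, 0.0, 1.0]]
{'time_s': 0.1, 'qpos': array([ 6.24546153e+01,  1.83462751e+01,  8.96978861e+01, -1.81608683e-03,
        7.20445340e+01, -1.14551426e+00]), 'qvel': array([-0.02125465, -0.08604126, -0.13064488,  0.055151  , -0.06958003,
        0.04736476]), 'effort': array([ 1.11890375e-03, -4.13333845e+01, -2.32511687e+01,  7.29406276e-02,
        4.21740348e-02, -6.86403109e-05]), 'ee_pos': array([255.46309105, 514.63800108, 213.23179865]), 'ee_rot': array([-1.79911288e+02, -4.67427245e-05,  1.53600691e+02]), 'force': array([ 0.42424671, -0.76413457,  0.1640047 ]), 'torque': array([0.00769395, 0.01632355, 0.03222702]), 'gripper_force': 0.0, 'gripper_width': 91.00847386636792}
```

View pics/scene1.png

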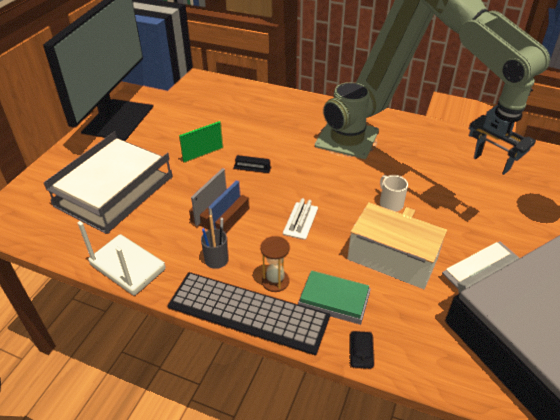

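View pics/side1.png

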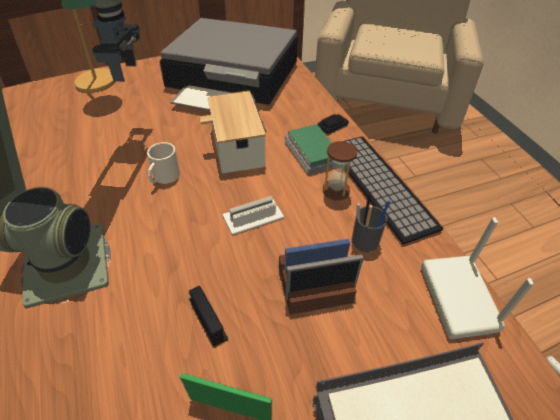

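The side view shows the grey tablet with its dark screen in the wooden block's front groove (325,275). The blue notebook is behind it (318,253), the stand is at (253,213), and the cable box is at (237,140) with its tab at (205,120) facing the mug. There are three tablet-shaped candidates: the grey slab (325,275), the green slab (225,397) and the blue notebook (318,253). The grey one fits, because it stands in the block and has a dark screen. I'll confirm it in a crop.

Run:
```python
from h import *
S={n:dict(np.load(n+'.npz')) for n in('scene','side')}
C={n:cloud(S[n]) for n in S}
im=S['side']['pixels'][...,::-1]
cv2.imwrite('pics/crop1.png',cv2.resize(im[100:320,180:400],None,fx=2.7,fy=2.7,interpolation=cv2.INTER_CUBIC))
P=C['side']
for n,(u,v) in dict(tab=(325,275),nb=(318,253),stand=(253,213),lid=(237,115),tabl=(205,120),mug=(160,150)).items(): print(n,P[v,u].round(0))
# merged top-down height map, 1.5mm
A=np.concatenate([C[n].reshape(-1,3) for n in C]);A=A[~np.isnan(A).any(1)]
def rect(c,r,z0,z1,src=A):
    m=(np.hypot(*(src[:,:2]-c[:2]).T)<r)&(src[:,2]>z0)&(src[:,2]<z1)
    q=src[m]
    if len(q)<5: return None
    R=cv2.minAreaRect(q[:,:2].astype(np.float32)); return len(q),np.round(R[0],1),np.round(R[1],1),round(R[2],1),np.percentile(q[:,2],[2,50,98]).round(1)
t=P[275,325];s=P[213,253];l=P[115,237]
for n in C:
    B=C[n].reshape(-1,3);B=B[~np.isnan(B).any(1)]
    print(n,'tab+nb top',rect(t,130,122,140,B)); print('all>60',rect(t,130,60,125,B)); print('sorter',rect(t,130,44,54,B))
    print('stand base',rect(s,110,6,13,B),'cheeks',rect(s,80,30,80,B)); print('lid',rect(l,250,112,128,B))
```

```text
tab [ 569. -300.   89.]
nb [ 579. -240.   88.]
stand [493. -29.  37.]
lid [548. 290. 126.]
tabl [452. 301. 124.]
mug [303. 283.  65.]
scene tab+nb top (199, array([ 570.4, -292.7]), array([ 16.3, 165.7]), 80.5, array([122.7, 130. , 135.7]))
all>60 (1097, array([ 580. , -253.4]), array([ 98.5, 168.1]), 75.6, array([ 61.5,  94.4, 123.1]))
sorter (456, array([ 575. , -263.2]), array([135.8, 165.2]), 80.2, array([44.6, 51.1, 53.8]))
stand base (434, array([498.6, -29.6]), array([205.7, 191.6]), 52.3, array([ 6.2,  9.4, 12.8])) cheeks (252, array([499.1,  -8.4]), array([127.3,  35. ]), 4.1, array([30.8, 43.3, 50.5]))
lid (2999, array([548.6, 358.1]), array([362.2, 195.7]), 76.0, array([117.4, 124.5, 127.8]))
side tab+nb top (498, array([ 567.2, -295.4]), array([ 14. , 163.4]), 81.2, array([122.7, 130.8, 134.1]))
all>60 (2382, array([ 572.2, -264.6]), array([ 75.7, 164.4]), 81.2, array([ 61.5,  94.1, 122.6]))
sorter (1037, array([ 572.6, -268.6]), array([130.1, 164. ]), 79.3, array([44.6, 51.1, 53.7]))
stand base (518, array([496.7, -14.3]), array([149.3,  76.3]), 1.6, array([ 6.2,  8.7, 12.1])) cheeks (527, array([497.7, -12.8]), array([120.5,  36.8]), 3.9, array([30.5, 40.2, 47.2]))
lid (2441, array([547.7, 357. ]), array([368.2, 196. ]), 75.9, array([115.7, 122.9, 126.1]))
```

View pics/crop1.png

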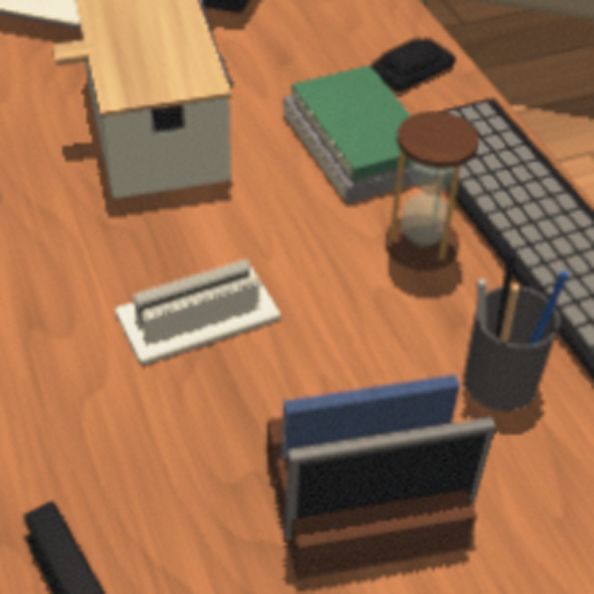

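The crop confirms the grey-framed slab with the dark screen at crop (390,470), in the wooden block's near groove with the blue notebook behind it. The stand is at crop (198,310) and the lid tab at crop (72,52). Next I'll refine the poses and work out the moves.

```bash
cat >> h.py <<'E'
def mv(tx,ty,tz,tyaw):
    """remaining tool-frame shift in row units (40 mm) and turn (0.12 rad) from the measured pose, shift in the tool axes as they stand"""
    s=env.state();p=s['ee_pos'];y=np.radians(s['ee_rot'][2])
    d=np.array([tx,ty,tz])-p
    X=np.array([np.cos(y),np.sin(y)]);Y=np.array([np.sin(y),-np.cos(y)])
    dy=(tyaw-s['ee_rot'][2]+180)%360-180
    print('pose',p.round(1),s['ee_rot'].round(1),'w',round(s['gripper_width'],1),'t',round(s['time_s'],2),'F',s['force'].round(1),'gf',round(s['gripper_force'],1))
    print('units', (np.array([d[:2]@X,d[:2]@Y,-d[2]])/40).round(2),'turn',round(-np.radians(dy)/0.12,2))
E
python3 - <<'E'
from h import *
S={n:dict(np.load(n+'.npz')) for n in('scene','side')}
C={n:cloud(S[n]) for n in S}
P=C['side']
for n,(u,v) in dict(pens=(368,215),hg=(342,150),books=(313,145),stap=(205,310),mug=(165,148)).items(): print(n,P[v,u].round(0))
def line(q):
    d=np.linalg.svd(q[:,:2]-q[:,:2].mean(0),full_matrices=False)[2][0]; return round((np.degrees(np.arctan2(d[1],d[0]))+90)%180-90,2)
def rect(q):
    R=cv2.minAreaRect(q[:,:2].astype(np.float32)); return len(q),np.round(R[0],1),np.round(R[1],1),round(R[2],1)
for n in C:
    B=C[n].reshape(-1,3);B=B[~np.isnan(B).any(1)]
    sel=lambda c,r,a,b:B[(np.hypot(B[:,0]-c[0],B[:,1]-c[1])<r)&(B[:,2]>a)&(B[:,2]<b)]
    q=sel((568,-294),110,124,140);print(n,'tablet',q.mean(0).round(1),line(q),rect(q))
    q=sel((497,-13),95,20,70);print(' cheeks',q.mean(0).round(1),line(q),rect(q),q[:,2].max().round(1))
    q=sel((497,-13),100,6.5,13);print(' base',line(q),rect(q))
    q=sel((497,-13),80,38,70)
    yy=q[:,1]-np.tan(np.radians(4))*(q[:,0]-497); print(' cheek y hist',np.histogram(yy,np.arange(-40,20,3)))
    q=sel((530,300),150,118,130);print(' lid',q.mean(0).round(1),rect(q),np.median(q[:,2]).round(1))
    q=q[q[:,0]<478];print(' tab',len(q))
    q=sel((448,305),35,112,130);print(' tabpts',rect(q),q[:,2].mean())
E
```

```text
pens [ 718. -206.  128.]
hg [752.   2. 153.]
books [752. 173.  44.]
stap [ 307. -270.   46.]
mug [319. 279.  71.]
scene tablet [ 574.1 -292.3  130.4] -8.95 (181, array([ 570.4, -292.7]), array([ 16.3, 165.7]), 80.5)
 cheeks [504.5  -6.   38.9] 3.44 (315, array([499.1,  -8. ]), array([127.2,  35.2]), 4.4) 54.0
 base -2.27 (392, array([496.5, -17.8]), array([150.3, 173.1]), 66.5)
 cheek y hist (array([ 0,  0,  0,  0,  5, 16, 23, 36, 19,  1,  0,  0, 11, 19, 29, 36,  7,
        0,  0]), array([-40, -37, -34, -31, -28, -25, -22, -19, -16, -13, -10,  -7,  -4,
        -1,   2,   5,   8,  11,  14,  17]))
 lid [550.2 306.9 124.7] (3144, array([530.5, 304.8]), array([245., 185.]), 83.4) 124.8
 tab 148
 tabpts (94, array([462.2, 311.4]), array([35.8, 51. ]), 59.2) 123.3172446579259
side tablet [ 566.  -296.3  130.3] -9.15 (464, array([ 567.2, -295.4]), array([ 14. , 163.4]), 81.2)
 cheeks [495.3 -16.3  36.5] 3.92 (668, array([497.6, -12.8]), array([120.5,  36.9]), 3.9) 48.8
 base -3.32 (488, array([496.7, -14.3]), array([149.3,  76.3]), 1.6)
 cheek y hist (array([ 0,  0,  0, 25, 65, 62, 12,  0,  0,  0,  2, 51, 66, 42,  9,  3,  0,
        0,  0]), array([-40, -37, -34, -31, -28, -25, -22, -19, -16, -13, -10,  -7,  -4,
        -1,   2,   5,   8,  11,  14,  17]))
 lid [539.8 291.8 123. ] (2275, array([528.3, 304.3]), array([249.8, 183.2]), 83.1) 123.0
 tab 194
 tabpts (121, array([458.9, 309.5]), array([38.5, 54.2]), 61.4) 121.59701889802145
```

```bash
python3 -c "
from h import *
mv(568.5,-294,230,171)"
```

```text
pose [255.5 514.6 213.2] [-179.9   -0.   153.6] w 91.0 t 0.1 F [ 0.4 -0.8  0.2] gf 0.0
units [-16.   -14.63  -0.42] turn -2.53
```

{"fn": "send_rows", "kwargs": {
  "steps": [
    [[-0.73,-0.66,-0.02,0,0.4],[-0.73,-0.66,-0.02,0,0.4],[-0.73,-0.66,-0.02,0,0.4],[-0.73,-0.66,-0.02,0,0.4],[-0.73,-0.66,-0.02,0,0.4]]
  ],
  "squeeze": 25
}}

```text
time_s: 0.52
ee_pos: [327.8, 330.0, 217.6]
ee_rot: [-180.0, -0.0, 153.6]
force: [0.9, -0.2, 0.8]
gripper_width: 60.8
gripper_force: 0.0
```

{"fn": "send_rows", "kwargs": {
  "steps": [
    [[-0.73,-0.66,-0.02,0,0.4],[-0.73,-0.66,-0.02,0,0.4],[-0.73,-0.66,-0.02,0,0.4],[-0.73,-0.66,-0.02,0,0.4],[-0.73,-0.66,-0.02,0,0.4]]
  ]
}}

```text
time_s: 0.93
ee_pos: [399.8, 146.8, 221.8]
ee_rot: [-180.0, -0.0, 153.6]
force: [0.9, 0.6, -0.2]
gripper_width: 36.6
gripper_force: 0.0
```

{"fn": "send_rows", "kwargs": {
  "steps": [
    [[-0.73,-0.66,-0.02,0,0.4],[-0.73,-0.66,-0.02,0,0.4],[-0.73,-0.66,-0.02,0,0.4],[0,0,0,0,0.4],[0,0,0,0,0.4]]
  ]
}}

```text
time_s: 1.35
ee_pos: [443.3, 37.2, 224.0]
ee_rot: [-180.0, -0.1, 153.3]
force: [-1.1, -0.7, 0.6]
gripper_width: 36.5
gripper_force: 0.0
```

Run:
```python
from h import *
f=grab('wrist'); cv2.imwrite('pics/wrist1.png',f['pixels'][...,::-1])
print(np.array(f['cam_to_world']).round(2).tolist())
P=cloud(f).reshape(-1,3);P=P[~np.isnan(P).any(1)]
for c,r,a,b in(((497,-13),95,30,70),((497,-13),100,6.5,13)):
    q=P[(np.hypot(P[:,0]-c[0],P[:,1]-c[1])<r)&(P[:,2]>a)&(P[:,2]<b)]
    if len(q)>10:
        R=cv2.minAreaRect(q[:,:2].astype(np.float32));print(R,len(q),np.histogram(q[:,1]-np.tan(.068)*(q[:,0]-497),np.arange(-40,20,2)))
mv(568.5,-294,230,171)
```

```text
[[0.45, 0.87, 0.21, 383.66], [0.89, -0.44, -0.11, 67.45], [-0.0, 0.24, -0.97, 392.86], [0.0, 0.0, 0.0, 1.0]]
((497.28680419921875, -9.40736198425293), (119.6628646850586, 34.50053405761719), 4.460958003997803) 1182 (array([  0,   0,   0,   0,   0,   0,  10,  39,  47,  66,  96, 126,  86,
         0,   0,   0,   0,   7,  72,  85,  95, 127, 158, 168,   0,   0,
         0,   0,   0]), array([-40, -38, -36, -34, -32, -30, -28, -26, -24, -22, -20, -18, -16,
       -14, -12, -10,  -8,  -6,  -4,  -2,   0,   2,   4,   6,   8,  10,
        12,  14,  16,  18]))
((496.7817687988281, -9.281227111816406), (148.0620574951172, 75.52165985107422), 4.18994140625) 2464 (array([ 56,  69,  30,  21,  21,  18,  18,  15,  21,  19,  18,  30, 146,
       112,  74,  19,  18,  18,  17,  17,  20,  18,  17, 114, 130, 134,
       129, 132, 136]), array([-40, -38, -36, -34, -32, -30, -28, -26, -24, -22, -20, -18, -16,
       -14, -12, -10,  -8,  -6,  -4,  -2,   0,   2,   4,   6,   8,  10,
        12,  14,  16,  18]))
pose [442.8  38.4 223.9] [-1.800e+02 -1.000e-01  1.535e+02] w 36.6 t 1.4 F [-0.1  0.6 -0.2] gf 0.0
units [-6.52 -6.03 -0.15] turn -2.55
```

View pics/wrist1.png

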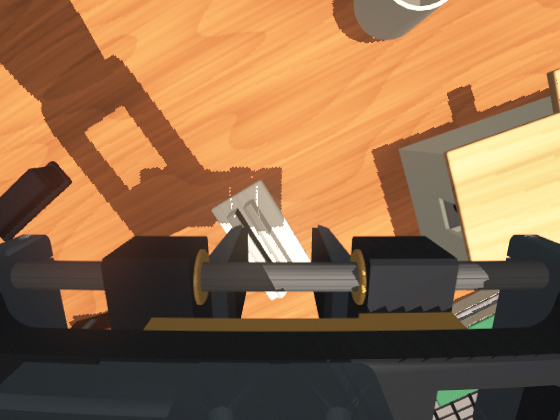

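The wrist view shows the stand at about (262,240). The depth fit gives its centre as (497,-9.4) and its yaw as 4.3°, with sizes 120x34.5 and 148x75.5, which match the description.

{"fn": "send_rows", "kwargs": {
  "steps": [
    [[-0.72,-0.67,-0.02,0,0.4],[-0.72,-0.67,-0.02,0,0.4],[-0.72,-0.67,-0.02,0,0.4],[-0.72,-0.67,-0.02,0,0.4],[-0.72,-0.67,-0.02,0,0.4]]
  ]
}}

```text
time_s: 1.82
ee_pos: [512.9, -144.7, 228.3]
ee_rot: [180.0, -0.0, 153.8]
force: [0.0, 0.3, 0.2]
gripper_width: 36.5
gripper_force: 0.0
```

{"fn": "send_rows", "kwargs": {
  "steps": [
    [[-0.72,-0.67,-0.02,0,0.4],[0,0,0,-0.85,0.4],[0,0,0,-0.85,0.4],[0,0,0,-0.85,0.4],[0,0,0,0,0.4]]
  ]
}}

```text
time_s: 2.23
ee_pos: [526.6, -180.2, 228.7]
ee_rot: [180.0, -0.1, 171.4]
force: [-0.8, -0.2, -0.2]
gripper_width: 36.7
gripper_force: 0.0
```

Run:
```python
from h import *
f=grab('wrist'); cv2.imwrite('pics/wrist2.png',f['pixels'][...,::-1])
P=cloud(f).reshape(-1,3);P=P[~np.isnan(P).any(1)]
q=P[(np.hypot(P[:,0]-568,P[:,1]+294)<110)&(P[:,2]>118)&(P[:,2]<140)]
print(cv2.minAreaRect(q[:,:2].astype(np.float32)),len(q),np.median(q[:,2]),q.mean(0))
mv(568.5,-294,230,171)
```

```text
((510.01416015625, -284.49420166015625), (10.641827583312988, 47.58805847167969), 81.33590698242188) 775 129.38707034412306 [ 508.15273275 -282.93806009  127.80180296]
pose [ 526.5 -180.2  228.9] [180.   -0.  171.1] w 36.7 t 2.28 F [ 0.2 -0.3 -0.3] gf 0.0
units [-1.48 -2.65 -0.03] turn 0.02
```

View pics/wrist2.png

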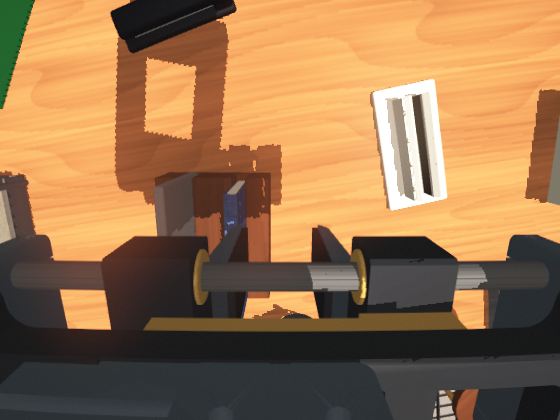

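The wrist view shows the tablet's end at about (178,205) and the notebook at (235,205). The tablet fit gives a centre of (568,-293.5) and a yaw of -8.7°, which agrees with the earlier measurement.

{"fn": "send_rows", "kwargs": {
  "steps": [
    [[-0.5,-0.88,0,0,0.4],[-0.5,-0.88,0,0,0.4],[-0.48,-0.88,0,0,0.4],[0,0,0,0,0.4],[0,0,0.5,0,0.4]]
  ]
}}

```text
time_s: 2.7
ee_pos: [571.3, -297.0, 211.9]
ee_rot: [-179.9, 0.4, 170.9]
force: [0.6, 0.7, 0.8]
gripper_width: 36.6
gripper_force: 0.0
```

Run:
```python
from h import *
mv(568.3,-293.5,90,171.2)
```

```text
pose [ 571.3 -297.   211.9] [-179.9    0.4  170.9] w 36.6 t 2.7 F [0.6 0.7 0.8] gf 0.0
units [0.09 0.08 3.05] turn -0.04
```

{"fn": "send_rows", "kwargs": {
  "steps": [
    [[0,0,0,0,0.4],[0,0,0,0,0.4]]
  ]
}}

```text
time_s: 2.87
ee_pos: [568.0, -293.8, 208.1]
ee_rot: [179.9, -0.2, 171.1]
force: [0.6, 0.2, 0.7]
gripper_width: 36.2
gripper_force: 0.0
```

Run:
```python
from h import *
mv(568.3,-293.5,90,171.2)
```

```text
pose [ 568.  -293.8  208.1] [179.9  -0.2 171.1] w 36.2 t 2.87 F [0.6 0.2 0.7] gf 0.0
units [-0.01  0.01  2.95] turn -0.01
```

{"fn": "send_rows", "kwargs": {
  "steps": [
    [[0,0,0.75,0,0.4],[0,0,0.75,0,0.4],[0,0,0.75,0,0.4],[0,0,0.4,0,0.4],[0,0,0.3,0,0.4]]
  ]
}}

```text
time_s: 3.28
ee_pos: [568.0, -293.8, 89.9]
ee_rot: [179.9, -0.1, 171.2]
force: [1.1, 0.4, -0.1]
gripper_width: 36.7
gripper_force: 0.0
```

{"fn": "send_rows", "kwargs": {
  "steps": [
    [[0,0,0,0,0.4],[0,0,0,0,0],[0,0,0,0,0],[0,0,0,0,0],[0,0,0,0,0]]
  ]
}}

```text
time_s: 3.7
ee_pos: [569.3, -295.6, 92.6]
ee_rot: [-180.0, 0.1, 171.1]
force: [-0.6, -0.2, -0.2]
gripper_width: 12.4
gripper_force: 0.0
```

{"fn": "send_rows", "kwargs": {
  "steps": [
    [[0,0,0,0,0],[0,0,0,0,0],[0,0,-0.2,0,0],[0,0,-0.4,0,0],[0,0,-0.4,0,0]]
  ]
}}

```text
time_s: 4.12
ee_pos: [567.5, -295.1, 130.4]
ee_rot: [179.9, -0.2, 171.1]
force: [0.1, -0.8, -2.5]
gripper_width: 10.0
gripper_force: 25.0
```

{"fn": "send_rows", "kwargs": {
  "steps": [
    [[0,0,-0.6,0,0],[0,0,-0.6,0,0],[0,0,-0.6,0,0],[0,0,-0.5,0,0],[0,0,0,0,0]]
  ]
}}

```text
time_s: 4.53
ee_pos: [570.2, -296.6, 227.7]
ee_rot: [-179.8, 0.4, 171.1]
force: [1.2, -1.4, -2.1]
gripper_width: 10.1
gripper_force: 25.0
```

Run:
```python
from h import *
f=grab('side')
P=cloud(f).reshape(-1,3);P=P[~np.isnan(P).any(1)]
q=P[(np.abs(P[:,0]-568)<105)&(P[:,1]<-275)&(P[:,1]>-325)&(P[:,2]>115)&(P[:,2]<215)]
print(np.percentile(q,[0.5,50,99.5],axis=0).round(1),len(q))
mv(497,-9.4,215,184.3)
```

```text
[[ 487.4 -313.7  148. ]
 [ 559.9 -299.8  180.5]
 [ 647.3 -283.9  213.9]] 1457
pose [ 569.3 -296.1  225. ] [-179.9    0.2  171.1] w 9.9 t 4.58 F [-0.9 -0.4 -3.2] gf 25.0
units [2.89 6.8  0.25] turn -1.92
```

{"fn": "send_rows", "kwargs": {
  "steps": [
    [[0.32,0.76,0,0,0],[0.32,0.76,0,0,0],[0.32,0.76,0,0,0],[0.32,0.76,0,0,0],[0.32,0.76,0,0,0]]
  ]
}}

```text
time_s: 5.0
ee_pos: [526.7, -133.8, 220.6]
ee_rot: [180.0, -0.3, 171.1]
force: [0.0, -0.2, -3.3]
gripper_width: 9.9
gripper_force: 25.0
```

{"fn": "send_rows", "kwargs": {
  "steps": [
    [[0.32,0.75,0,0,0],[0.32,0.75,0,0,0],[0.32,0.75,0,0,0],[0.3,0.75,0,0,0],[0,0,0,-0.5,0]]
  ]
}}

```text
time_s: 5.42
ee_pos: [494.1, -4.2, 220.9]
ee_rot: [179.8, -0.4, 174.8]
force: [-0.2, -0.7, -3.2]
gripper_width: 9.9
gripper_force: 25.0
```

{"fn": "send_rows", "kwargs": {
  "steps": [
    [[0,0,0,-0.5,0],[0,0,0,-0.5,0],[0,0,0,-0.4,0],[0,0,0,0,0],[0,0,0,0,0]]
  ]
}}

```text
time_s: 5.83
ee_pos: [496.4, -9.1, 221.5]
ee_rot: [180.0, -0.2, -175.9]
force: [-0.4, 0.6, -3.3]
gripper_width: 10.1
gripper_force: 25.0
```

Run:
```python
from h import *
mv(497,-9.4,140,184.3)
f=grab('wrist'); cv2.imwrite('pics/wrist3.png',f['pixels'][...,::-1])
P=cloud(f).reshape(-1,3);P=P[~np.isnan(P).any(1)]
for a,b in((30,70),(6.5,13),(70,250)):
    q=P[(np.hypot(P[:,0]-497,P[:,1]+9.4)<95)&(P[:,2]>a)&(P[:,2]<b)]
    if len(q)>10: print(a,cv2.minAreaRect(q[:,:2].astype(np.float32)),len(q),np.percentile(q,[1,99],axis=0).round(1))
```

```text
pose [496.4  -9.1 221.5] [ 180.    -0.2 -175.9] w 10.1 t 5.83 F [-0.4  0.6 -3.3] gf 25.0
units [-0.01 -0.01  2.04] turn -0.03
30 ((485.7897033691406, -10.366796493530273), (95.82609558105469, 34.0599365234375), 4.055906295776367) 530 [[438.3 -29.4  37.7]
 [531.4   9.3  45.1]]
6.5 ((489.02899169921875, -10.187725067138672), (131.30343627929688, 75.46804809570312), 4.150979995727539) 2968 [[423.4 -49.6   6.6]
 [545.4  28.7   9.9]]
70 ((480.08111572265625, -9.895318031311035), (2.9438588619232178, 29.547977447509766), 4.5339531898498535) 534 [[477.9 -23.9 219.8]
 [481.5   3.9 249.9]]
```

View pics/wrist3.png

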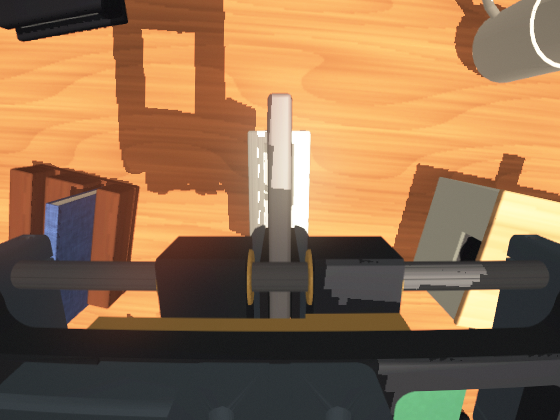

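The wrist view shows the gripped tablet at (280,150), in line above the stand's slot at (278,180). It is centred to within 1 mm, so I'll lower it.

{"fn": "send_rows", "kwargs": {
  "steps": [
    [[0,0,0.6,0,0],[0,0,0.6,0,0],[0,0,0.5,0,0],[0,0,0.3,0,0],[0,0,0.2,0,0]]
  ]
}}

```text
time_s: 6.3
ee_pos: [496.1, -9.2, 133.0]
ee_rot: [180.0, -0.2, -175.9]
force: [0.2, -0.4, -4.2]
gripper_width: 9.8
gripper_force: 25.0
```

{"fn": "send_rows", "kwargs": {
  "steps": [
    [[0,0,0.2,0,0],[0,0,0.2,0,0],[0,0,0.2,0,0],[0,0,0.2,0,0],[0,0,0.15,0,0]]
  ]
}}

```text
time_s: 6.72
ee_pos: [497.6, -9.2, 96.6]
ee_rot: [-180.0, 0.0, -175.8]
force: [-0.4, -0.6, -3.1]
gripper_width: 10.0
gripper_force: 25.0
```

{"fn": "send_rows", "kwargs": {
  "steps": [
    [[0,0,0.1,0,0],[0,0,0.05,0,0],[0,0,0,0,0],[0,0,0,0,0],[0,0,0,0,0]]
  ]
}}

```text
time_s: 7.13
ee_pos: [497.5, -9.2, 91.3]
ee_rot: [-180.0, 0.0, -175.8]
force: [-0.3, -1.0, -3.7]
gripper_width: 10.0
gripper_force: 25.0
```

{"fn": "send_rows", "kwargs": {
  "steps": [
    [[0,0,0.05,0,0],[0,0,0.03,0,0],[0,0,0,0,0],[0,0,0,0,0]]
  ]
}}

```text
time_s: 7.47
ee_pos: [497.9, -9.2, 90.4]
ee_rot: [-180.0, 0.1, -175.8]
force: [-4.3, -2.0, 12.5]
gripper_width: 9.8
gripper_force: 25.0
```

{"fn": "send_rows", "kwargs": {
  "steps": [
    [[0,0,0.03,0,0],[0,0,0,0,0],[0,0,0,0,0]]
  ]
}}

```text
time_s: 7.72
ee_pos: [497.9, -9.2, 90.3]
ee_rot: [-180.0, 0.1, -175.8]
force: [-6.7, -0.7, 20.9]
gripper_width: 9.7
gripper_force: 25.0
```

{"fn": "send_rows", "kwargs": {
  "steps": [
    [[0,0,-0.03,0,0],[0,0,0,0,0.3],[0,0,0,0,0.3],[0,0,0,0,0.3],[0,0,0,0,0.3]]
  ]
}}

```text
time_s: 8.13
ee_pos: [497.6, -9.0, 87.8]
ee_rot: [180.0, 0.0, -175.8]
force: [0.3, -0.4, -1.3]
gripper_width: 27.3
gripper_force: 0.0
```

{"fn": "send_rows", "kwargs": {
  "steps": [
    [[0,0,-0.3,0,0.3],[0,0,-0.8,0,0.3],[0,0,-0.8,0,0.3],[0,0,-0.8,0,0.3],[0,0,-0.5,0,0.3]]
  ]
}}

```text
time_s: 8.55
ee_pos: [498.7, -9.0, 218.9]
ee_rot: [-180.0, 0.2, -175.8]
force: [0.6, -0.6, 0.1]
gripper_width: 27.4
gripper_force: 0.0
```

Run:
```python
from h import *
S={n:grab(n) for n in('scene','side')}
for n in S:
    P=cloud(S[n]).reshape(-1,3);P=P[~np.isnan(P).any(1)]
    g=P[(np.hypot(P[:,0]-497,P[:,1]+9.4)<110)]
    for a,b in((60,140),(118,140)):
        q=g[(g[:,2]>a)&(g[:,2]<b)]
        print(n,cv2.minAreaRect(q[:,:2].astype(np.float32)),len(q),np.percentile(q[:,2],[5,50,95,99]).round(1))
    q=P[(np.hypot(P[:,0]-530,P[:,1]-304)<150)&(P[:,2]>116)&(P[:,2]<130)]
    c,(w,h),an=cv2.minAreaRect(q[:,:2].astype(np.float32)); print('lid',c,w,h,an)
cv2.imwrite('pics/side2.png',cv2.resize(S['side']['pixels'][60:290,120:400,::-1],None,fx=2.5,fy=2.5))
mv(380,320,200,173)
```

```text
scene ((497.299072265625, -6.898447036743164), (170.8271942138672, 11.903489112854004), 4.127888202667236) 381 [ 65.2 111.  132.5 134.1]
scene ((497.5540466308594, -7.18647575378418), (169.5573272705078, 11.6334867477417), 4.5111002922058105) 162 [119.6 129.1 133.4 135.9]
lid (530.4003295898438, 304.8939514160156) 244.5970916748047 184.89500427246094 83.44319915771484
side ((496.21319580078125, -11.95988655090332), (165.5811767578125, 15.44068717956543), 4.666228771209717) 1363 [ 64.1 100.3 129.3 131. ]
side ((496.1650695800781, -11.963815689086914), (164.46713256835938, 15.44068717956543), 4.666228771209717) 373 [119.1 127.1 130.8 132.1]
lid (481.4273681640625, 305.3636474609375) 90.30802917480469 249.45626831054688 1.1276096105575562
pose [499.9  -9.1 219.5] [-180.     0.5 -175.8] w 27.4 t 8.65 F [1.1 0.4 0.1] gf 0.0
units [2.39 8.42 0.49] turn 1.63
```

View pics/side2.png

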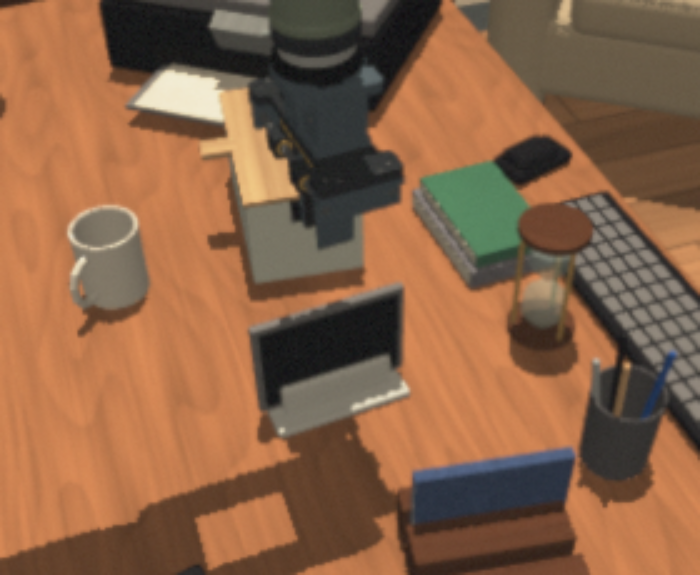

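The tablet stands home in the stand at (330,345). It is level and centred to within 1 mm, its top is at about 130 mm, and nothing else has moved. Next is the lid tab.

{"fn": "send_rows", "kwargs": {
  "steps": [
    [[0,0.95,0,0,0.6],[0,0.95,0,0,0.6],[0,0.95,0,0,0.6],[0,0.95,0,0,0.6],[0,0.95,0,0,0.6]]
  ]
}}

```text
time_s: 9.07
ee_pos: [482.6, 181.9, 214.4]
ee_rot: [-180.0, -0.1, -175.8]
force: [0.9, 0.9, -0.7]
gripper_width: 54.4
gripper_force: 0.0
```

{"fn": "send_rows", "kwargs": {
  "steps": [
    [[0,0.95,0,0,0.6],[0,0.95,0,0,0.6],[0,0.9,0,0,0.6],[0,0,0,0.8,0.6],[0,0,0,0.8,0.6]]
  ]
}}

```text
time_s: 9.48
ee_pos: [474.3, 294.1, 213.8]
ee_rot: [-179.9, -0.2, 173.1]
force: [0.8, -0.4, 0.1]
gripper_width: 54.5
gripper_force: 0.0
```

{"fn": "send_rows", "kwargs": {
  "steps": [
    [[0.6,0,0,0,0.6],[0,0,0,0,0.6],[0,0,0,0,0.6]]
  ]
}}

```text
time_s: 9.73
ee_pos: [450.5, 294.9, 214.7]
ee_rot: [-179.9, -0.1, 173.3]
force: [0.7, -0.0, 0.2]
gripper_width: 54.7
gripper_force: 0.0
```

Run:
```python
from h import *
f=grab('wrist'); cv2.imwrite('pics/wrist4.png',f['pixels'][...,::-1])
P=cloud(f).reshape(-1,3);P=P[~np.isnan(P).any(1)]
q=P[(np.hypot(P[:,0]-530,P[:,1]-304)<160)&(P[:,2]>112)&(P[:,2]<130)]
x=np.array([np.cos(np.radians(-6.8)),np.sin(np.radians(-6.8))]);y=np.array([-x[1],x[0]])
a=(q[:,:2]-[450,314])@x;b=(q[:,:2]-[450,314])@y
print(np.median(q[:,2]),np.histogram(a,np.arange(-30,60,5)))
t=q[(a<18)];print('tab',len(t),cv2.minAreaRect(t[:,:2].astype(np.float32)),t[:,2].mean())
e=(a>15)&(a<60)
# front edge by columns
c=[(bb,a[(b>bb)&(b<bb+5)].min()) for bb in range(-110,110,20) if ((b>bb)&(b<bb+5)).sum()>3];print(np.round(c,1).tolist())
mv(450,314,160,173.2)
```

```text
120.75699121664337 (array([  0,   0,   0,  96, 209, 187, 195, 191, 184, 185, 359, 819, 658,
       623, 535, 107,   0]), array([-30, -25, -20, -15, -10,  -5,   0,   5,  10,  15,  20,  25,  30,
        35,  40,  45,  50,  55]))
tab 1170 ((453.60577392578125, 315.5083923339844), (29.84222984313965, 29.18890953063965), 83.5548095703125) 120.09603668348309
[[-110.0, 24.1], [-90.0, 23.8], [-70.0, 76.3], [-50.0, 24.6], [-30.0, 24.6], [-10.0, -11.1], [10.0, -11.2], [30.0, 83.4], [50.0, 23.9], [70.0, 24.2]]
pose [451.2 294.8 215. ] [-1.799e+02 -1.000e-01  1.732e+02] w 54.7 t 9.78 F [0.6 1.  0.2] gf 0.0
units [0.09 0.47 1.37] turn 0.01
```

View pics/wrist4.png

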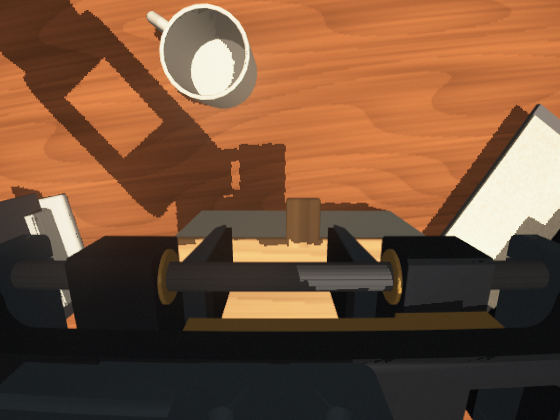

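The wrist view shows the tab at (303,218), with the lid's front edge at row 238. The tab measures 30 mm wide and 35.5 mm long, so the grip point is (446,316).

{"fn": "send_rows", "kwargs": {
  "steps": [
    [[0.18,0.52,0,0.04,0.6],[0,0,0.6,0,0.6],[0,0,0.6,0,0.6],[0,0,0,0,0.6],[0,0,0,0,0.6]]
  ]
}}

```text
time_s: 10.2
ee_pos: [446.7, 315.8, 166.8]
ee_rot: [-179.9, -0.1, 172.9]
force: [0.8, -0.8, 1.2]
gripper_width: 54.6
gripper_force: 0.0
```

Run:
```python
from h import *
mv(446.2,316.4,106,173.3)
```

```text
pose [446.7 315.8 166.8] [-1.799e+02 -1.000e-01  1.729e+02] w 54.6 t 10.2 F [ 0.8 -0.8  1.2] gf 0.0
units [0.01 0.01 1.52] turn -0.06
```

{"fn": "send_rows", "kwargs": {
  "steps": [
    [[0,0,0.5,-0.05,0.6],[0,0,0.5,0,0.6],[0,0,0.3,0,0.6],[0,0,0.22,0,0.6],[0,0,0,0,0.6]]
  ],
  "squeeze": 15
}}

```text
time_s: 10.62
ee_pos: [447.0, 316.1, 106.6]
ee_rot: [-180.0, -0.1, 173.2]
force: [-0.6, -0.1, 0.2]
gripper_width: 54.3
gripper_force: 0.0
```

{"fn": "send_rows", "kwargs": {
  "steps": [
    [[0,0,0,0,0],[0,0,0,0,0],[0,0,0,0,0],[0,0,0,0,0],[0,0,0,0,0]]
  ]
}}

```text
time_s: 11.03
ee_pos: [447.3, 315.7, 107.7]
ee_rot: [-179.9, 0.1, 173.3]
force: [1.2, -3.0, 0.5]
gripper_width: 30.6
gripper_force: 15.0
```

{"fn": "send_rows", "kwargs": {
  "steps": [
    [[-0.015,0,-0.243,0,0],[-0.024,0,-0.243,0,0],[-0.035,0,-0.243,0,0],[-0.055,0,-0.24,0,0],[-0.066,0,-0.235,0,0]]
  ]
}}

```text
time_s: 11.45
ee_pos: [454.2, 314.9, 156.4]
ee_rot: [-179.9, -0.1, 173.3]
force: [-0.1, -4.3, -2.6]
gripper_width: 30.1
gripper_force: 15.0
```

{"fn": "send_rows", "kwargs": {
  "steps": [
    [[-0.076,0,-0.23,0,0],[-0.094,0,-0.228,0,0],[-0.106,0,-0.221,0,0],[-0.118,0,-0.213,0,0],[0,0,0,0,0]]
  ]
}}

```text
time_s: 11.87
ee_pos: [470.8, 313.0, 193.0]
ee_rot: [-180.0, 0.0, 173.2]
force: [-3.8, -5.4, -2.2]
gripper_width: 29.7
gripper_force: 15.0
```

```bash
cat >> h.py <<'E'
def lid():
    f=grab('side');P=cloud(f).reshape(-1,3);P=P[~np.isnan(P).any(1)]
    x=np.array([.9936,-.1128]);y=np.array([.1128,.9936]);H=np.array([613.4,297.2])
    a=(P[:,:2]-H)@x;b=(P[:,:2]-H)@y;z=P[:,2]-117
    m=(a>-145)&(a<-5)&(abs(b)<115)&(z>8)&(z<170)&(np.hypot(a,z)<145)&(np.hypot(a,z)>60)
    th=np.degrees(np.arctan2(z[m]-2,-a[m]))
    h,e=np.histogram(th,np.arange(0,90,2));print('lid angle hist',dict((int(i),int(n)) for i,n in zip(e,h) if n>20))
    s=env.state();d=(s['ee_pos'][:2]-H)@x;print('grip angle from TCP+13:',np.degrees(np.arctan2(s['ee_pos'][2]+13-119,-d)).round(1),'r',np.hypot(s['ee_pos'][2]-106,d).round(1))
E
python3 - <<'E'
from h import *
lid();mv(470,313,190,173.3)
E
```

```text
lid angle hist {30: 109, 32: 532, 34: 217, 36: 23}
grip angle from TCP+13: 31.0 r 167.8
pose [470.4 313.  192.3] [-180.    -0.   173.2] w 29.9 t 11.92 F [-2.8 -5.6  0.4] gf 15.0
units [ 0.01 -0.    0.06] turn -0.01
```

{"fn": "send_rows", "kwargs": {
  "steps": [
    [[-0.128,0,-0.2,0,0],[-0.138,0,-0.195,0,0],[-0.145,0,-0.19,0,0],[-0.165,0,-0.178,0,0],[-0.174,0,-0.171,0,0]]
  ]
}}

```text
time_s: 12.33
ee_pos: [500.7, 309.4, 229.5]
ee_rot: [-179.9, 0.0, 173.3]
force: [-0.4, -6.8, -2.5]
gripper_width: 30.0
gripper_force: 15.0
```

{"fn": "send_rows", "kwargs": {
  "steps": [
    [[-0.183,0,-0.163,0,0],[-0.194,0,-0.148,0,0],[-0.202,0,-0.138,0,0],[-0.1,0,-0.064,0,0],[0,0,0,0,0]]
  ]
}}

```text
time_s: 12.75
ee_pos: [528.7, 306.0, 250.4]
ee_rot: [-180.0, 0.1, 173.2]
force: [-1.4, -5.8, -0.7]
gripper_width: 29.7
gripper_force: 15.0
```

{"fn": "send_rows", "kwargs": {
  "steps": [
    [[0,0,0,0,0],[0,0,0,0,0],[0,0,0,0,0],[0,0,0,0,0],[0,0,0,0,0]]
  ]
}}

```text
time_s: 13.17
ee_pos: [528.1, 306.1, 250.0]
ee_rot: [-179.9, 0.1, 173.3]
force: [-1.6, -5.7, -1.4]
gripper_width: 29.8
gripper_force: 15.0
```

Run:
```python
from h import *
lid();mv(532,306,251,173.3)
f=np.load('side.npz');cv2.imwrite('pics/side3.png',cv2.resize(f['pixels'][20:290,90:400,::-1],None,fx=2.2,fy=2.2))
```

```text
lid angle hist {58: 38, 60: 183, 62: 135}
grip angle from TCP+13: 59.2 r 167.6
pose [528.1 306.1 250. ] [-1.799e+02  1.000e-01  1.732e+02] w 29.9 t 13.22 F [-1.2 -5.6 -0.9] gf 15.0
units [-0.1   0.01 -0.02] turn -0.01
```

View pics/side3.png

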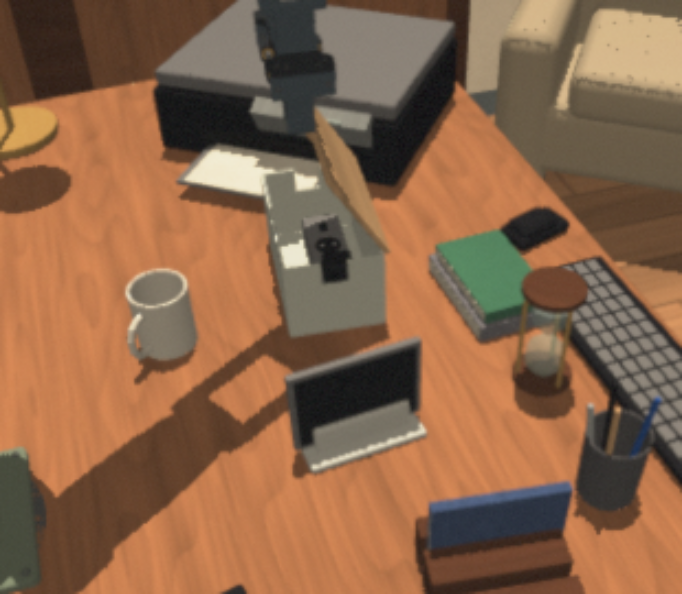

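The side view shows the lid held up at about 60° by the fingers at (300,120). The tablet stands home in the stand at (355,405), and everything else is where it was. Forces are steady, so I'll hand in.

```bash
python3 -c "
from h import *
print(env.job_done())"
```

```text
the job is handed in; nothing more can be done
None
```

The tablet stands fully home and centred in the aluminium stand, let go, and the gripper is holding the cable box lid open at about 60°; the job is handed in at about 13 s on the robot's clock, with no verdict returned.

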